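# Open the battery cover of the power meter that is low

## Task

Two laser power meters lie on the desk; one shows a red status light because its batteries are low. Squeeze the two orange tabs of that meter's battery cover together, lift the cover off, and set it down, without dropping it, flat and right way up in the middle of the blue mat. Leave that meter lying where it is and do not disturb the one with the green light.

Things in the scene. Friction and masses are not known exactly. Their poses are not given: they have to be found in the camera images.
- meter_low: Power meter with the RED status light: loose grey box 130 x 96 x 40 mm (x, y, z), 0.7 kg, on rubber feet. Origin: centre of its underside, on the desk; z up. Display and light (28 x 14 mm) are on top at its -x end; the battery bay is centred 20 mm to +x of the origin.
- cover_low: White battery cover on that meter, 85 g, loose: plate 60 x 80 x 4 mm on the meter's top, rim 11 mm deep in the bay. Origin: centre of the rim's foot, 29 mm over the desk when on, at the mat's top when laid there; plate top 15 mm above it. Axes as the meter's. Two upright orange tabs face each other along y, at x = 0; catches under them lock it down until both are squeezed in and kept so.
- cover_low_left (a joint): Travel of the orange tab on the cover's +y side, m: 0 at rest (sprung out), 0.006 fully pressed inward. Tab: 26 mm wide (x), 5 mm thick, 17 to 43 mm above the cover's origin. The tabs' outer faces are 56 mm apart at rest, 44 mm with both fully in.
- cover_low_right (a joint): The same for the tab on the cover's -y side. Fully in takes about 7 N a side; against the stops they may be gripped at 20 to 40 N and the cover lifted straight up and carried by them. On release they spring out.
- mat: Blue mat, 150 x 130 x 4 mm (x, y, z), fixed to the desk. Origin: centre of its underside; its top is 4 mm above the desk.
- cover_ok: The equal cover on the twin meter, the one with the GREEN light; same shape and origin as cover_low. To be left alone.
There are look-alikes about, which are no part of the job. What is shaped like the cover_low but purple is not meant.

How it is judged:
By the outcome, as a careful person would: the job done as asked, in the order asked, and still so for the second after the job is handed in, with the robot touching nothing.
It also fails if it takes over 43 s, if anything falls off the work surface, if the arm or the gripper's body presses on something with over 40 N, if the wrist force passes 120 N, or if a joint passes its speed limit or range.

## Robot

A 7-joint arm with a two-finger parallel gripper is mounted at the origin on a cart in front of the work surface, level with it; the furniture and walls round the work are solid. World frame = base frame: x ahead of the robot, y to its left, z up, the work surface at z = 0. Lengths are in m, angles in degrees, forces in N, time in s.
With the tool pointing down it reaches from about 0.425 to 1.025 m from the base axis. Payload 3.6 kg.
Tool frame: the origin (TCP) lies midway between the tips of the shut fingers; the grasp point (between the pads) lies 19 mm behind it; z points along the fingers, y is the line along which they close (so a half turn about z gives the same grasp; the last joint's range is limited). The gripper opens to 85 mm and grips with 20 to 120 N. Pads are 22 mm wide; open, the fingers measure 114 mm over their backs; the gripper's body (76 mm by 85 mm) begins 54 mm behind the grasp point. The pads swing forward as they close: fully open they stand 13 mm farther back than shut.
Start: joints at [63.856, 33.873, 2.773, 92.16, -1.908, 54.013, -1.931], TCP at [0.257, -0.678, 0.231] pointing down, gripper open.
Joint ranges: [-153.93, 153.93], [-27.13, 128.08], [-72.61, 78.16], [10.71, 143.7], [-87.88, 267.88], [4.46, 118.87], [-176.78, 176.78]. Speed limits (degrees/s): [147.25, 147.25, 180, 180, 180, 180, 180].

## Interface

Orientations are given as a 3x3 rotation matrix whose columns are the frame's x, y, z axes.
In Python, from cell import get_obs, read_camera, camera_model, hand_in gives the robot as it stands.
- The arm moves only by the tool jog_arm, never from a script. Its argument "series" is a list that holds one entry, the list of rows, each a list of 7 numbers: the opening, from 0 (shut) to 1 (fully open), then the shift along the tool's x, y, z in m, then the turn, a rotation vector about the tool's x, y, z in degrees. In form: [[[grip, tx, ty, tz, rx, ry, rz], ...]]. A call has exactly 5 rows; each row is the pose to reach, as a shift and turn from the pose commanded when the call began, along the tool's axes at that moment; what a row does not reach only later rows make up. A row lasts 1/10 s, in which the tool goes at most 50 mm and 8.59 degrees, less where a joint would pass 70% of its speed; a pose out of reach is approached as far as the arm can. A call with a gripper value outside its range is refused whole. The fingers move at their own pace and stop on an object; "grip_force" is the grip in N (left out, the last holds). Time passes only in rows, so rows that repeat a pose let the fingers close, or fill a call up. It gives the time, the measured TCP pose, the force, the opening and the grip force at its end, in the units of the state.
- get_obs(): the state, without advancing time (a new reading comes with each control period).
- read_camera(name): name is "side" or "top"; returns the picture (384x512x3 uint8, red, green, blue); there is no depth.
- camera_model(name): a dict with "fx", "fy", "cx", "cy" (pixels), "k1" (the pictures are not rectified: a ray, as slopes to the right and down, at radius r is drawn at 1 + k1 r^2 times it, then the intrinsics apply), "R" (3x3) and "t" (3): a world point X has camera coordinates R X + t. Camera axes: x right, y down, z forward; pixel columns grow to the right and rows downward; lengths in m; the calibration is good to about 2 mm. A picture is of the moment at which its call begins. camera_model takes no time and is no camera call.
- hand_in(): hands the job in; it is judged then, once.
The state is a dict: "time_s": time; "qpos": joint angles; "joint_velocities": joint speeds; "tau": joint torques, N m; "tcp_pos": TCP position; "ee_rot": TCP orientation; "ft_force": force on the tool from outside, world axes, zero at the start; "torque": the same for the moment, N m; "width": finger opening in m; "gripper_force": force on a finger pad.
Only numpy, scipy, OpenCV 4.12 (cv2) and the standard library are available. Lean on these libraries where they do the work, as an engineer would, in place of code of your own. Each camera call takes 0.05 s, during which the arm holds its last target. There are 200 camera calls.

## Working session

There is one attempt and no reset: what is moved stays moved. The work goes in short steps, Python scripts to look and compute and a tool call to move; the robot and the scene stay as the last step left them, time stands still between calls to the robot, and variables do not carry over. Pictures are saved under pics/ and viewed, at most 10 in all, crops included, and the job is handed in when it is done.

Besides the shell and the picture viewer there is one more tool, called after ">>>" as name(argument=value, ...) on one line, values as JSON. jog_arm: Moves the arm, as the interface text tells. Its arguments: {"type":"object","properties":{"series":{"type":"array","items":{"type":"array","items":{"type":"array","items":{"type":"number"}}}},"grip_force":{"type":"number"}},"required":["series"]}

```bash
mkdir -p pics; python3 - <<'E'
from cell import *
import cv2,numpy as np
for n in("top","side"):
    i=read_camera(n);cv2.imwrite(f"pics/{n}0.png",i[:,:,::-1])
    m=camera_model(n);print(n,{k:np.round(v,4).tolist() for k,v in m.items()})
o=get_obs();print(o)
E
```

```text
top {'fx': 478.6136, 'fy': 478.6136, 'cx': 249.6187, 'cy': 192.4905, 'k1': -0.1728, 'R': [[0.0067, -0.9998, 0.0189], [-0.9981, -0.0079, -0.0617], [0.0619, -0.0185, -0.9979]], 't': [-0.1951, 0.5132, 1.2219]}
side {'fx': 376.1582, 'fy': 376.1582, 'cx': 254.9503, 'cy': 195.8354, 'k1': 0.0302, 'R': [[-0.9872, -0.1587, 0.018], [-0.0858, 0.4318, -0.8979], [0.1347, -0.8879, -0.4399]], 't': [0.497, 0.1575, 0.8031]}
{'time_s': 0.1, 'qpos': array([63.85365017, 33.91972036,  2.76686607, 92.22903031, -1.90685614,
       54.01147002, -1.93057568]), 'joint_velocities': array([ 0.03979072, -0.12782888, -0.01983128, -0.24136379, -0.05099458,
       -0.09283508, -0.07773503]), 'tau': array([ 4.66929021e-03, -5.50000298e+01,  1.55344795e+00, -1.98825216e+01,
        9.75738047e-03,  3.91557594e-03,  1.69191151e-05]), 'tcp_pos': array([ 0.25707468, -0.67709974,  0.23026451]), 'ee_rot': array([[ 9.34854396e-01,  3.55030406e-01, -8.17912884e-04],
       [ 3.55031328e-01, -9.34852639e-01,  1.81664842e-03],
       [-1.19662592e-04, -1.98868646e-03, -9.99998015e-01]]), 'ft_force': array([ 1.13906275,  0.13807168, -1.10466522]), 'torque': array([-0.00724556, -0.0024487 ,  0.01143208]), 'gripper_force': 0.0, 'width': 0.08525902381253095}
```

View pics/top0.png

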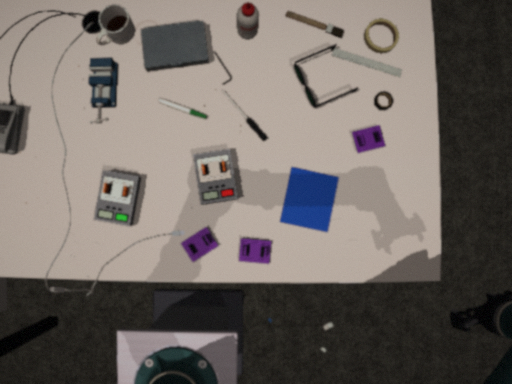

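View pics/side0.png

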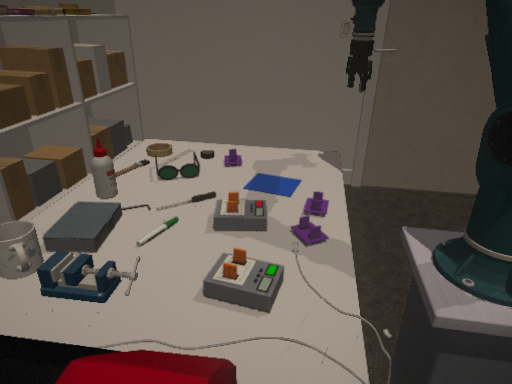

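The top view shows two candidates. The meter at (217,177) has a red light at (227,193), and the one at (120,196) has a green light at (122,217). The first fits the task because its light is red. The purple look-alikes are at (200,243), (255,250) and (368,138), and the blue mat is at (310,199). Next I'll measure and confirm in one enlarged crop.

```bash
cat > h.py <<'E'
from cell import *
import cv2,numpy as np
def K(m): return np.array([[m["fx"],0,m["cx"]],[0,m["fy"],m["cy"]],[0,0,1.]]),np.array([m["k1"],0,0,0.])
def ray(n,p):
    m=camera_model(n);k,d=K(m)
    u=cv2.undistortPoints(np.array(p,float).reshape(-1,1,2),k,d).reshape(-1,2)
    R=np.array(m["R"]);t=np.array(m["t"])
    return -R.T@t, np.c_[u,np.ones(len(u))]@R
def onz(n,p,z):
    c,v=ray(n,p);return c+v*((z-c[2])/v[:,2])[:,None]
def proj(n,X):
    m=camera_model(n);k,d=K(m)
    return cv2.projectPoints(np.array(X,float).reshape(-1,1,3),cv2.Rodrigues(np.array(m["R"]))[0],np.array(m["t"]),k,d)[0].reshape(-1,2)
def tri(p,q):
    c1,v1=ray("top",[p]);c2,v2=ray("side",[q]);v1=v1[0];v2=v2[0]
    s=np.linalg.lstsq(np.c_[v1,-v2],c2-c1,rcond=None)[0];a=c1+s[0]*v1;b=c2+s[1]*v2
    return (a+b)/2,np.linalg.norm(a-b)
def blobs(im,lo,hi,box,amin):
    h=cv2.cvtColor(im,cv2.COLOR_RGB2HSV);x0,y0,x1,y1=box
    k=np.zeros(h.shape[:2],np.uint8);k[y0:y1,x0:x1]=cv2.inRange(h,lo,hi)[y0:y1,x0:x1]
    n,_,s,c=cv2.connectedComponentsWithStats(k)
    return k,[(c[i].round(1).tolist(),s[i].tolist()) for i in range(1,n) if s[i][4]>=amin]
E
python3 - <<'E'
from h import *
t=read_camera("top");s=read_camera("side")
bt=(185,140,250,212);bs=(205,185,280,235)
for n,im,b in(("top",t,bt),("side",s,bs)):
    print(n,"orange",blobs(im,(5,120,60),(18,255,255),b,8)[1])
    r=[blobs(im,lo,hi,b,8)[1] for lo,hi in(((0,150,120),(4,255,255)),((172,150,120),(180,255,255)))];print("red",r)
k,_=blobs(t,(0,0,165),(180,70,255),bt,20);ko,_=blobs(t,(3,80,60),(20,255,255),(190,140,240,185),3)
k[:,:]=k; cv2.imwrite("pics/m.png",k)
k,b=blobs(t,(105,120,60),(125,255,255),(270,155,350,240),100);print(b)
c=max(cv2.findContours(k,0,2)[0],key=cv2.contourArea);q=cv2.boxPoints(cv2.minAreaRect(c))
Q=onz("top",q,.004);print("mat",Q.round(4).tolist(),Q.mean(0),[np.linalg.norm(Q[i]-Q[i-1]).round(4) for i in range(4)])
a=cv2.resize(t[130:220,80:260],None,fx=4,fy=4,interpolation=cv2.INTER_CUBIC)
a=cv2.resize(t[140:215,185:250],None,fx=8,fy=8,interpolation=cv2.INTER_CUBIC)
b=cv2.resize(s[180:235,205:280],None,fx=3.5,fy=3.5,interpolation=cv2.INTER_CUBIC)
o=np.zeros((600,800,3),np.uint8);o[:600,:520]=a;o[:b.shape[0],520:520+b.shape[1]]=b
cv2.imwrite("pics/crop.png",o[:,:,::-1])
E
```

```text
top orange [([223.2, 166.0], [221, 161, 5, 11, 37]), ([203.3, 169.1], [202, 165, 4, 10, 27])]
red [[([226.5, 192.4], [222, 190, 11, 6, 52])], []]
side orange [([232.6, 201.8], [227, 192, 11, 20, 192])]
red [[([258.4, 203.1], [256, 201, 6, 5, 29])], []]
[([309.0, 199.1], [281, 168, 57, 63, 2612])]
mat [[0.4413, -0.2716, 0.004], [0.5835, -0.3018, 0.004], [0.5583, -0.4259, 0.004], [0.4156, -0.3946, 0.004]] [ 0.49968814 -0.34849526  0.004     ] [np.float64(0.1257), np.float64(0.1453), np.float64(0.1267), np.float64(0.1461)]
```

View pics/crop.png

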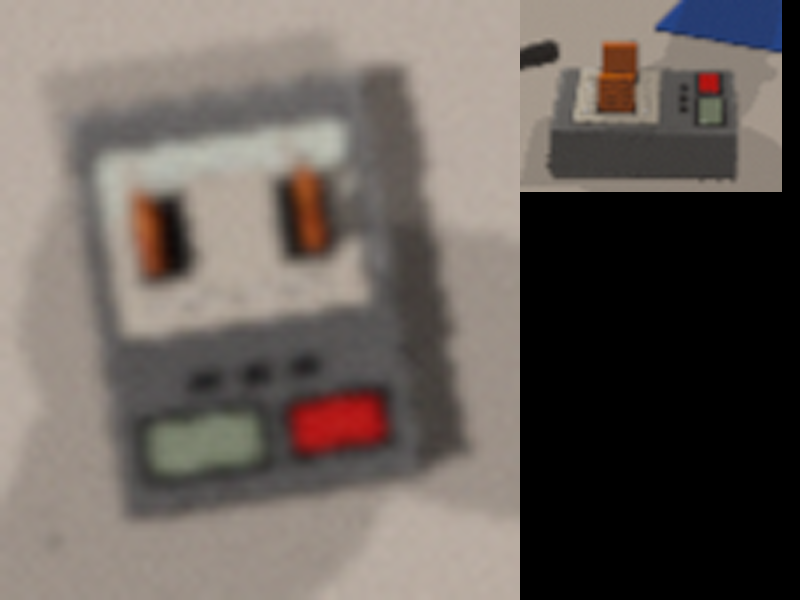

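The crop confirms the target: red light at crop (338,420), white cover with two orange tabs, plate corners at about (95,155), (348,122), (372,300) and (122,338) of the crop. I'll turn these into positions.

```bash
python3 - <<'E'
from h import *
f=lambda a:(np.array(a)+.5)/8-.5+[185,140]
p=f([(95,155),(348,122),(372,300),(122,338)])
P=onz("top",p,.044);c=P.mean(0);print("plate",P.round(4).tolist(),c,[np.linalg.norm(P[i]-P[i-1]).round(4) for i in range(4)])
ax=(P[0]+P[1]-P[2]-P[3]);ay=(P[0]+P[3]-P[1]-P[2]);print("yaw",np.degrees(np.arctan2(ax[1],ax[0])),np.degrees(np.arctan2(-ay[0],ay[1])))
T=onz("top",f([(148,190),(305,168)]),.072);print("tabs top-edge",T,T.mean(0))
T=onz("top",[(203.3,169.1),(223.2,166.0)],.066);d=T[0]-T[1];print("tabs",T,T.mean(0),np.linalg.norm(d),np.degrees(np.arctan2(-d[0],d[1])))
print("light",onz("top",[(226.5,192.4)],.04),onz("side",[(258.4,203.1)],.04),tri((226.5,192.4),(258.4,203.1)))
# expected side view of the tab tops for check
y=np.arctan2(ax[1],ax[0]);R=np.array([[np.cos(y),-np.sin(y),0],[np.sin(y),np.cos(y),0],[0,0,1]])
for sy in(1,-1):print("side tab box",sy,proj("side",[R@[sx*.013,sy*.028,z]+[c[0],c[1],.029] for sx in(-1,1) for z in(.017,.043)]).round(1).tolist())
# meter corner check
print(proj("top",[R@[x-.02,y,0]+[c[0],c[1],.04] for x in(-.065,.065) for y in(-.048,.048)]).round(1).tolist())
Rt=get_obs()["ee_rot"];print("tool y yaw",np.degrees(np.arctan2(Rt[1,0],Rt[0,0])))
E
```

```text
plate [[0.5975, -0.0548, 0.044], [0.6087, -0.1353, 0.044], [0.5518, -0.1435, 0.044], [0.5391, -0.0643, 0.044]] [ 0.57428715 -0.09945912  0.044     ] [np.float64(0.0592), np.float64(0.0813), np.float64(0.0575), np.float64(0.0803)]
yaw 8.720330725197956 8.509824467860524
tabs top-edge [[ 0.58298187 -0.07409176  0.072     ]
 [ 0.59023124 -0.12284737  0.072     ]] [ 0.58660655 -0.09846957  0.072     ]
tabs [[ 0.56917236 -0.07441885  0.066     ]
 [ 0.57733289 -0.12405156  0.066     ]] [ 0.57325262 -0.09923521  0.066     ] 0.05029910636927355 9.336937328234427
light [[ 0.51294567 -0.13218793  0.04      ]] [[ 0.51683019 -0.13526172  0.04      ]] (array([ 0.51460095, -0.13204655,  0.04165144]), np.float64(0.0035280011766344157))
side tab box 1 [[238.4, 210.7], [238.4, 201.3], [227.8, 210.5], [227.7, 201.1]]
side tab box -1 [[239.4, 200.4], [239.4, 191.4], [229.4, 200.2], [229.3, 191.2]]
[[237.3, 198.5], [199.9, 204.0], [230.0, 148.3], [192.9, 153.7]]
tool y yaw 20.787895574296822
```

All the checks agree: the plate measures 80 x 58, the yaw is 8.7°, and the side-view tab boxes match. The cover is at (0.574, -0.099) and the mat centre at (0.500, -0.348). Moving over the cover now, high up.

>>> jog_arm(series=[[[1, 0.03, -0.026, 0, 0, 0, 0], [1, 0.065, -0.055, 0, 0, 0, 0], [1, 0.1, -0.085, 0, 0, 0, 0], [1, 0.135, -0.115, 0, 0, 0, 0], [1, 0.17, -0.145, 0, 0, 0, 0]]], grip_force=30)

```text
time_s: 0.7
tcp_pos: [0.3654, -0.4802, 0.2312]
ee_rot: [[0.935, 0.355, 0.0], [0.355, -0.935, 0.0], [0.0, -0.0, -1.0]]
ft_force: [0.4, -0.1, -0.1]
width: 0.0854
gripper_force: 0.0
```

>>> jog_arm(series=[[[1, 0.035, -0.03, 0, 0, 0, 0], [1, 0.07, -0.06, 0, 0, 0, 0], [1, 0.105, -0.09, 0, 0, 0, 0], [1, 0.14, -0.12, 0, 0, 0, 0], [1, 0.17, -0.145, 0, 0, 0, 0]]])

```text
time_s: 1.2
tcp_pos: [0.4733, -0.2833, 0.2314]
ee_rot: [[0.934, 0.357, 0.0], [0.357, -0.934, 0.001], [0.0, -0.0, -1.0]]
ft_force: [0.7, -0.1, -0.1]
width: 0.0854
gripper_force: 0.0
```

>>> jog_arm(series=[[[1, 0.035, -0.03, 0, 0, 0, 2], [1, 0.07, -0.06, 0, 0, 0, 5], [1, 0.105, -0.09, 0, 0, 0, 8], [1, 0.14, -0.12, 0, 0, 0, 11], [1, 0.162, -0.138, 0, 0, 0, 12.1]]])

```text
time_s: 1.7
tcp_pos: [0.5764, -0.0948, 0.2313]
ee_rot: [[0.988, 0.154, 0.001], [0.154, -0.988, 0.002], [0.001, -0.002, -1.0]]
ft_force: [-0.1, 0.5, 0.9]
width: 0.085
gripper_force: 0.0
```

```bash
cat > go.py <<'E'
from h import *
import sys
o=get_obs();R=o["ee_rot"];g=np.array([float(a) for a in sys.argv[1:4]])
print(o["time_s"],o["tcp_pos"].round(4),"yaw",np.degrees(np.arctan2(R[1,0],R[0,0])).round(2),"z",R[:,2].round(4),"shift",(R.T@(g-o["tcp_pos"])).round(4),o["ft_force"].round(2),o["width"],o["gripper_force"])
E
python3 go.py .574 -.0992 .1
```

```text
1.7 [ 0.5764 -0.0948  0.2313] yaw 8.88 z [ 0.001   0.0018 -1.    ] shift [-0.0032  0.0042  0.1313] [-0.06  0.49  0.9 ] 0.0850187871358803 0.0
```

>>> jog_arm(series=[[[1, -0.003, 0.004, 0.03, 0, 0, 0], [1, -0.003, 0.004, 0.065, 0, 0, 0], [1, -0.003, 0.004, 0.1, 0, 0, 0], [1, -0.003, 0.004, 0.13, 0, 0, 0], [1, -0.003, 0.004, 0.141, 0, 0, 0]]])

```text
time_s: 2.2
tcp_pos: [0.5702, -0.1035, 0.0875]
ee_rot: [[0.988, 0.151, -0.005], [0.151, -0.988, 0.001], [-0.005, -0.001, -1.0]]
ft_force: [-0.8, 0.2, -0.1]
width: 0.0854
gripper_force: 0.0
```

```bash
python3 go.py .574 -.0992 .044; python3 - <<'E'
from h import *
s=read_camera("side");t=read_camera("top")
a=cv2.resize(s[130:240,190:300],(420,420),interpolation=cv2.INTER_CUBIC);b=cv2.resize(t[120:220,165:265],(380,380),interpolation=cv2.INTER_CUBIC)
o=np.zeros((420,800,3),np.uint8);o[:,:420]=a;o[:380,420:]=b;cv2.imwrite("pics/near.png",o[:,:,::-1])
E
```

```text
2.2 [ 0.5702 -0.1035  0.0875] yaw 8.7 z [-5.4e-03  6.0e-04 -1.0e+00] shift [ 0.0046 -0.0037  0.0434] [-0.83  0.17 -0.05] 0.08543605137649429 0.0
```

View pics/near.png

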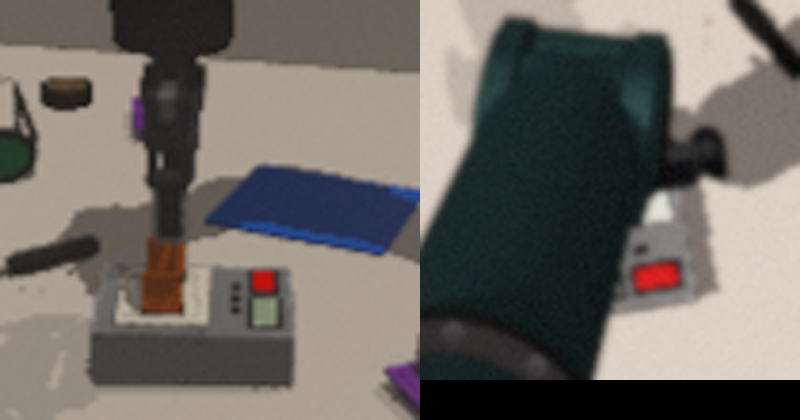

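The side crop shows the gripper centred over the tabs at (165,270) in line with them. The reading was taken before the arm settled, so I'll hold briefly.

>>> jog_arm(series=[[[1, 0, 0, 0, 0, 0, 0], [1, 0, 0, 0, 0, 0, 0], [1, 0, 0, 0, 0, 0, 0], [1, 0, 0, 0, 0, 0, 0], [1, 0, 0, 0, 0, 0, 0]]])

```text
time_s: 2.8
tcp_pos: [0.5727, -0.104, 0.0909]
ee_rot: [[0.989, 0.151, 0.001], [0.151, -0.989, -0.0], [0.001, 0.0, -1.0]]
ft_force: [-1.1, 0.5, 0.5]
width: 0.0855
gripper_force: 0.0
```

```bash
python3 go.py .574 -.0992 .044
```

```text
2.8 [ 0.5727 -0.104   0.0909] yaw 8.68 z [ 1.e-03 -1.e-04 -1.e+00] shift [ 0.002  -0.0045  0.0469] [-1.09  0.53  0.46] 0.08550997959529272 0.0
```

>>> jog_arm(series=[[[1, 0.002, -0.0045, 0.01, 0, 0, 0], [1, 0.002, -0.0045, 0.022, 0, 0, 0], [1, 0.002, -0.0045, 0.034, 0, 0, 0], [1, 0.002, -0.0045, 0.042, 0, 0, 0], [1, 0.002, -0.0045, 0.045, 0, 0, 0]]])

```text
time_s: 3.3
tcp_pos: [0.5726, -0.0991, 0.0436]
ee_rot: [[0.989, 0.151, -0.003], [0.151, -0.989, 0.0], [-0.003, -0.001, -1.0]]
ft_force: [-0.0, -0.5, 0.3]
width: 0.0853
gripper_force: 0.0
```

>>> jog_arm(series=[[[1, 0, 0, 0, 0, 0, 0], [0.9, 0, 0, 0, 0, 0, 0], [0.82, 0, 0, 0, 0, 0, 0], [0.76, 0, 0, 0, 0, 0, 0], [0.72, 0, 0, 0, 0, 0, 0]]])

```text
time_s: 3.8
tcp_pos: [0.5739, -0.0992, 0.0457]
ee_rot: [[0.989, 0.151, 0.001], [0.151, -0.989, -0.0], [0.001, 0.0, -1.0]]
ft_force: [0.2, -0.2, 1.3]
width: 0.0616
gripper_force: 0.0
```

```bash
python3 go.py .574 -.0992 .044;  python3 - <<'E'
from h import *
s=read_camera("side")
cv2.imwrite("pics/near2.png",cv2.resize(s[150:240,200:300],(600,540),interpolation=cv2.INTER_CUBIC)[:,:,::-1])
E
```

```text
3.8 [ 0.5739 -0.0992  0.0457] yaw 8.68 z [ 7.e-04 -1.e-04 -1.e+00] shift [ 0.0001 -0.      0.0017] [ 0.19 -0.21  1.32] 0.0616302248107432 0.0
```

View pics/near2.png

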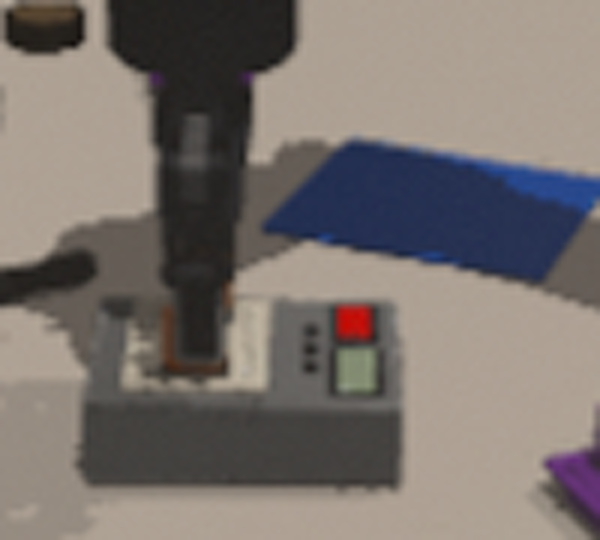

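The pad, at (200,330), sits over the left tab with its tip just above the plate, and there is no contact force. Squeezing now.

>>> jog_arm(series=[[[0.65, 0, 0, 0, 0, 0, 0], [0.6, 0, 0, 0, 0, 0, 0], [0.55, 0, 0, 0, 0, 0, 0], [0.5, 0, 0, 0, 0, 0, 0], [0.4, 0, 0, 0, 0, 0, 0]]], grip_force=30)

```text
time_s: 4.35
tcp_pos: [0.574, -0.0991, 0.0465]
ee_rot: [[0.988, 0.152, 0.001], [0.152, -0.988, -0.0], [0.001, 0.0, -1.0]]
ft_force: [-3.1, 0.7, 10.7]
width: 0.0427
gripper_force: 29.4
```

>>> jog_arm(series=[[[0.3, 0, 0, 0, 0, 0, 0], [0.3, 0, 0, 0, 0, 0, 0], [0.3, 0, 0, 0, 0, 0, 0], [0.3, 0, 0, 0, 0, 0, 0], [0.3, 0, 0, 0, 0, 0, 0]]])

```text
time_s: 4.85
tcp_pos: [0.574, -0.0991, 0.0466]
ee_rot: [[0.988, 0.152, 0.001], [0.152, -0.988, -0.0], [0.001, 0.0, -1.0]]
ft_force: [-1.9, 1.5, 10.6]
width: 0.0425
gripper_force: 29.3
```

>>> jog_arm(series=[[[0.3, 0, 0, -0.002, 0, 0, 0], [0.3, 0, 0, -0.005, 0, 0, 0], [0.3, 0, 0, -0.009, 0, 0, 0], [0.3, 0, 0, -0.014, 0, 0, 0], [0.3, 0, 0, -0.02, 0, 0, 0]]])

```text
time_s: 5.35
tcp_pos: [0.5734, -0.0992, 0.0654]
ee_rot: [[0.989, 0.151, -0.001], [0.151, -0.989, 0.0], [-0.001, -0.0, -1.0]]
ft_force: [1.0, 1.1, -0.7]
width: 0.0418
gripper_force: 31.0
```

>>> jog_arm(series=[[[0.3, 0, 0, -0.01, 0, 0, 0], [0.3, 0, 0, -0.022, 0, 0, 0], [0.3, 0, 0, -0.036, 0, 0, 0], [0.3, 0, 0, -0.05, 0, 0, 0], [0.3, 0, 0, -0.06, 0, 0, 0]]])

```text
time_s: 5.85
tcp_pos: [0.5743, -0.0992, 0.1272]
ee_rot: [[0.989, 0.151, 0.002], [0.151, -0.989, -0.0], [0.002, 0.001, -1.0]]
ft_force: [1.1, 1.0, -1.7]
width: 0.0422
gripper_force: 31.0
```

```bash
python3 go.py .4997 -.3485 .13;  python3 - <<'E'
from h import *
s=read_camera("side")
cv2.imwrite("pics/lift.png",cv2.resize(s[110:240,190:320],(600,600),interpolation=cv2.INTER_CUBIC)[:,:,::-1])
E
```

```text
5.85 [ 0.5743 -0.0992  0.1272] yaw 8.69 z [ 2.e-03 -2.e-04 -1.e+00] shift [-0.1114  0.2351 -0.0029] [ 1.06  0.96 -1.74] 0.04217452364706182 30.993399024009705
```

View pics/lift.png

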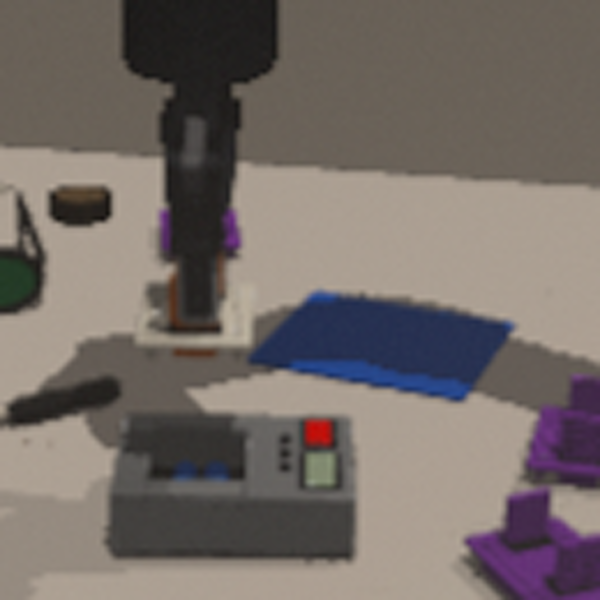

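The cover is held level at (195,320), the bay is open at (190,455) showing batteries, and the meter hasn't moved. Carrying it to the mat, turned to line up with it.

>>> jog_arm(series=[[[0.3, -0.006, 0.012, 0, 0, 0, 1], [0.3, -0.017, 0.036, 0, 0, 0, 3], [0.3, -0.03, 0.064, 0, 0, 0, 5.5], [0.3, -0.043, 0.091, 0, 0, 0, 8], [0.3, -0.056, 0.118, 0, 0, 0, 10.7]]])

```text
time_s: 6.4
tcp_pos: [0.5344, -0.2263, 0.1246]
ee_rot: [[0.999, -0.039, -0.002], [-0.039, -0.999, -0.0], [-0.002, 0.0, -1.0]]
ft_force: [0.5, -0.4, 0.1]
width: 0.0419
gripper_force: 31.0
```

```bash
python3 go.py .4997 -.3485 .1
```

```text
6.4 [ 0.5344 -0.2263  0.1246] yaw -2.21 z [-0.0019 -0.     -1.    ] shift [-0.03    0.1234  0.0247] [ 0.53 -0.35  0.11] 0.0419372678393383 30.977457761764526
```

>>> jog_arm(series=[[[0.3, -0.007, 0.029, 0, 0, 0, 2.5], [0.3, -0.014, 0.058, 0, 0, 0, 5], [0.3, -0.021, 0.087, 0, 0, 0, 7.5], [0.3, -0.027, 0.112, 0, 0, 0, 9.5], [0.3, -0.03, 0.123, 0.01, 0, 0, 10]]])

```text
time_s: 6.9
tcp_pos: [0.5, -0.351, 0.1155]
ee_rot: [[0.977, -0.214, 0.0], [-0.214, -0.977, -0.003], [0.001, 0.003, -1.0]]
ft_force: [-0.4, -0.7, -1.5]
width: 0.042
gripper_force: 31.0
```

>>> jog_arm(series=[[[0.3, 0, 0, 0.015, 0, 0, 0], [0.3, 0, 0, 0.03, 0, 0, 0], [0.3, 0, 0, 0.045, 0, 0, 0], [0.3, 0, 0, 0.045, 0, 0, 0], [0.3, 0, 0, 0.045, 0, 0, 0]]])

```text
time_s: 7.4
tcp_pos: [0.5019, -0.3446, 0.0693]
ee_rot: [[0.979, -0.206, -0.001], [-0.206, -0.979, 0.002], [-0.002, -0.001, -1.0]]
ft_force: [0.3, 0.1, -0.7]
width: 0.0421
gripper_force: 31.0
```

```bash
python3 go.py .4997 -.3485 .0216;  python3 - <<'E'
from h import *
s=read_camera("side")
cv2.imwrite("pics/mat.png",cv2.resize(s[110:240,190:320],(600,600),interpolation=cv2.INTER_CUBIC)[:,:,::-1])
E
```

```text
7.4 [ 0.5019 -0.3446  0.0693] yaw -11.9 z [-0.0014  0.0015 -1.    ] shift [-0.0013  0.0043  0.0477] [ 0.27  0.1  -0.7 ] 0.04205506079095065 30.96478521823883
```

View pics/mat.png

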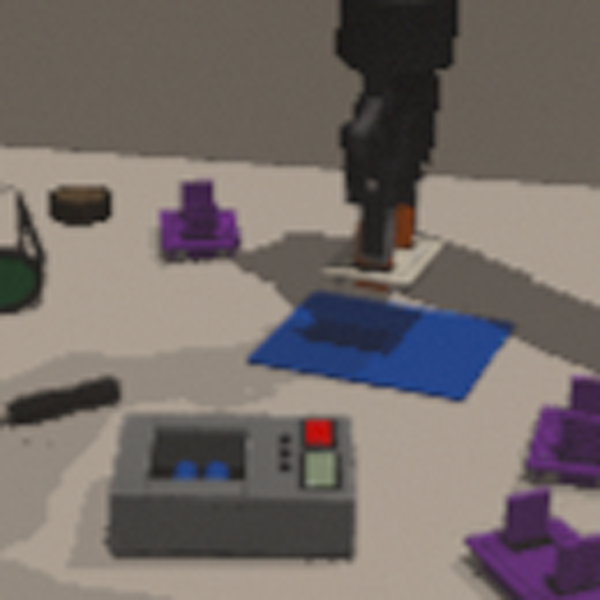

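The cover hangs level at (385,260), above and lined up with the mat at (385,345). Lowering it gently with the small correction.

>>> jog_arm(series=[[[0.3, -0.001, 0.004, 0.012, 0, 0, 0], [0.3, -0.001, 0.004, 0.024, 0, 0, 0], [0.3, -0.001, 0.004, 0.035, 0, 0, 0], [0.3, -0.001, 0.004, 0.04, 0, 0, 0], [0.3, -0.001, 0.004, 0.04, 0, 0, 0]]])

```text
time_s: 7.95
tcp_pos: [0.4992, -0.3493, 0.029]
ee_rot: [[0.978, -0.208, -0.002], [-0.208, -0.978, 0.001], [-0.002, -0.001, -1.0]]
ft_force: [-0.2, 0.4, -1.0]
width: 0.0417
gripper_force: 31.0
```

>>> jog_arm(series=[[[0.3, 0, 0, 0.001, 0, 0, 0], [0.3, 0, 0, 0.003, 0, 0, 0], [0.3, 0, 0, 0.005, 0, 0, 0], [0.3, 0, 0, 0.006, 0, 0, 0], [0.3, 0, 0, 0.006, 0, 0, 0]]])

```text
time_s: 8.45
tcp_pos: [0.5, -0.3498, 0.0243]
ee_rot: [[0.978, -0.208, 0.0], [-0.208, -0.978, -0.0], [0.0, 0.0, -1.0]]
ft_force: [0.4, -0.9, -0.3]
width: 0.0419
gripper_force: 31.0
```

```bash
python3 go.py .4997 -.3485 .0216
```

```text
8.45 [ 0.5    -0.3498  0.0243] yaw -12.0 z [ 0. -0. -1.] shift [-0.0006 -0.0012  0.0027] [ 0.44 -0.9  -0.32] 0.04192411307347629 30.962857604026794
```

>>> jog_arm(series=[[[0.3, 0, -0.001, 0.001, 0, 0, 0], [0.3, 0, -0.001, 0.002, 0, 0, 0], [0.3, 0, -0.001, 0.0025, 0, 0, 0], [0.3, 0, -0.001, 0.003, 0, 0, 0], [0.3, 0, -0.001, 0.003, 0, 0, 0]]])

```text
time_s: 8.95
tcp_pos: [0.5002, -0.3487, 0.0218]
ee_rot: [[0.978, -0.208, -0.0], [-0.208, -0.978, 0.0], [-0.0, -0.0, -1.0]]
ft_force: [-0.2, 0.7, 4.5]
width: 0.0422
gripper_force: 32.3
```

It has touched down at the expected height with 4.5 N. Releasing.

>>> jog_arm(series=[[[0.5, 0, 0, 0, 0, 0, 0], [0.6, 0, 0, 0, 0, 0, 0], [0.7, 0, 0, 0, 0, 0, 0], [0.8, 0, 0, 0, 0, 0, 0], [0.9, 0, 0, 0, 0, 0, 0]]])

```text
time_s: 9.45
tcp_pos: [0.5003, -0.349, 0.0212]
ee_rot: [[0.978, -0.208, 0.0], [-0.208, -0.978, -0.0], [0.0, 0.0, -1.0]]
ft_force: [-0.3, -0.0, 0.7]
width: 0.0769
gripper_force: 0.0
```

>>> jog_arm(series=[[[1, 0, 0, 0, 0, 0, 0], [1, 0, 0, -0.005, 0, 0, 0], [1, 0, 0, -0.02, 0, 0, 0], [1, 0, 0, -0.045, 0, 0, 0], [1, 0, 0, -0.08, 0, 0, 0]]])

```text
time_s: 9.95
tcp_pos: [0.4993, -0.3483, 0.1019]
ee_rot: [[0.978, -0.208, -0.002], [-0.208, -0.978, 0.001], [-0.002, -0.001, -1.0]]
ft_force: [1.2, -0.1, -0.5]
width: 0.0856
gripper_force: 0.0
```

>>> jog_arm(series=[[[1, 0, 0.02, -0.03, 0, 0, 0], [1, 0, 0.06, -0.05, 0, 0, 0], [1, 0, 0.1, -0.07, 0, 0, 0], [1, 0, 0.14, -0.08, 0, 0, 0], [1, 0, 0.18, -0.08, 0, 0, 0]]])

```text
time_s: 10.45
tcp_pos: [0.4632, -0.5276, 0.1855]
ee_rot: [[0.978, -0.208, 0.004], [-0.208, -0.978, -0.004], [0.005, 0.003, -1.0]]
ft_force: [0.2, -0.5, -0.4]
width: 0.085
gripper_force: 0.0
```

>>> jog_arm(series=[[[1, 0, 0.04, 0, 0, 0, 0], [1, 0, 0.08, 0, 0, 0, 0], [1, 0, 0.11, 0, 0, 0, 0], [1, 0, 0.12, 0, 0, 0, 0], [1, 0, 0.12, 0, 0, 0, 0]]])

```text
time_s: 10.95
tcp_pos: [0.4364, -0.6437, 0.182]
ee_rot: [[0.978, -0.211, -0.0], [-0.211, -0.978, -0.001], [-0.0, 0.001, -1.0]]
ft_force: [-0.6, 0.9, -0.6]
width: 0.0859
gripper_force: 0.0
```

```bash
python3 go.py .4997 -.3485 .0216;  python3 - <<'E'
from h import *
s=read_camera("side");t=read_camera("top")
for n,p in(("red light",(0.513,-.1322,.04)),):print(n,proj("top",p))
print("red now",blobs(t,(0,150,120),(4,255,255),(185,140,250,212),8)[1],blobs(s,(0,150,120),(4,255,255),(205,185,280,235),8)[1])
o=blobs(t,(3,110,60),(20,255,255),(270,150,350,240),6)[1];print("orange",o)
if len(o)==2:
    P=onz("top",[a[0] for a in o],.041);print(P,P.mean(0))
a=cv2.resize(s[130:240,190:320],(400,338),interpolation=cv2.INTER_CUBIC);b=cv2.resize(t[120:240,190:350],(400,300),interpolation=cv2.INTER_CUBIC)
o=np.zeros((338,800,3),np.uint8);o[:,:400]=a;o[:300,400:]=b;cv2.imwrite("pics/end.png",o[:,:,::-1])
E
```

```text
10.95 [ 0.4364 -0.6437  0.182 ] yaw -12.17 z [-2.e-04 -1.e-03 -1.e+00] shift [-3.000e-04 -3.021e-01  1.601e-01] [-0.63  0.87 -0.61] 0.08586159014092729 0.0
red light [[226.50495544 192.37870654]]
red now [([226.8, 192.4], [222, 190, 11, 6, 56])] [([258.5, 203.0], [256, 201, 6, 5, 30])]
orange [([302.3, 196.1], [300, 192, 6, 9, 38]), ([321.3, 200.1], [319, 196, 5, 9, 31])]
[[ 0.50494978 -0.32541447  0.041     ]
 [ 0.49507128 -0.3743381   0.041     ]] [ 0.50001053 -0.34987629  0.041     ]
```

View pics/end.png

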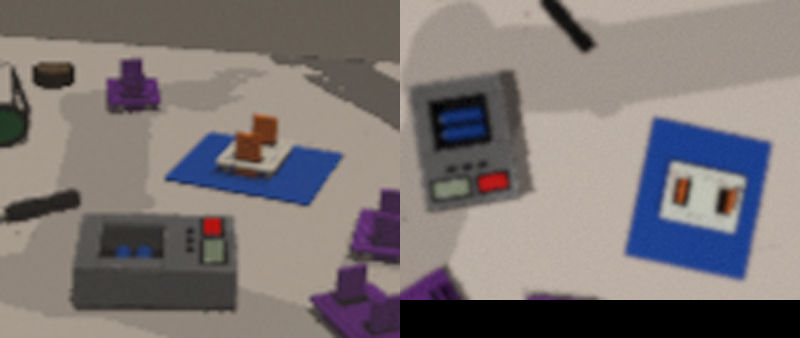

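The cover lies flat and upright in the middle of the mat, at (704,198) of the crop and about 1.5 mm from the centre. The red light is at the same pixels as before, so the meter hasn't moved, and the arm is clear of everything.

```bash
python3 -c "from cell import *;print(hand_in())"
```

```text
the job is handed in; nothing more can be done
None
```

The red-light meter's battery cover is off and lies flat, right way up, about 1.5 mm from the middle of the blue mat; that meter hasn't moved, the green-light one was never touched, and I handed the job in at about 11 s.

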